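# Chock the cell on the infeed ramp and drop its stops

### The job

The stops of the infeed ramp need servicing with the big blue cell left on it. Lay the yellow wedge chock flat on the deck, thin edge uphill, midway along the cell's low side, and press it uphill until the cell is off the red stop paddles and solid against the sprung buffer of the rear crossbar - you will feel it firm up; lean on it with 12 to 15 N and do not ram it beyond 20 N. Let go of it, then swing the red-knobbed lever all the way over downhill so that the paddles lie down; the cell must stay snug between chock and buffer. Leave the other things on the bench where they are.

Things in the scene. Friction and masses are not known exactly. Their poses are not given: they have to be found in the camera images.
- deck: Fixed sloping deck, black rubber, 100 mm wide (x) and 420 mm long (y), between aluminium side rails (72 to 92 mm either side of the middle, tops 28 mm above the deck; gaps between deck and rails). Origin on its top surface at the middle; y points straight uphill along the 10 degree slope, x level across (-x: robot's side), z normal to the deck. Low fences at both ends.
- cell: Blue cylindrical cell lying across the ramp, 60 mm diameter, 138 mm long, about 0.5 kg. Origin on its axis at mid-length, x along its axis; it rolls. At the start its axis is at deck y = -40, z = 30 mm and it leans on both paddles. Rolling it uphill with the chock takes 1 to 4 N; once the buffer is solid behind it the push rises steeply.
- chock: Yellow wedge with black ribs, 80 long (y), 46 wide (x), 46 mm high, 0.16 kg, standing on its flat underside; origin at the underside's centre. y points to the thin edge (2 mm thick, at y +40); from there a 45 degree face rises to full height at y -4; vertical back at y -40. Flat on the deck it meets the cell with its origin 54 mm downhill of the cell's axis; the cell's belly overhangs by 30 mm.
- stops (a joint): Stop shaft across the ramp at deck y -74, z -10 mm, with two red paddles (14 mm wide, 60 mm either side of the middle, 42 mm above the deck, uphill face at y -70) and a hand lever. 0 rad: paddles upright; grows as the lever swings downhill (about the deck's +x) to its stop at 1.57: paddles lie in the gaps below the deck. Stays where left; takes about 3 N at the knob.
- lever_knob (a point): Centre of the red ball knob (24 mm diameter) on the hand lever (10 mm rod, 80 mm from shaft axis to knob), outside the rail on the robot's side at deck x = -125 mm. At joint 0 the lever leans 40 degrees uphill of the deck's normal, at 1.57 it leans 50 degrees downhill.
- tape: Roll of amber tape lying flat, 76 mm diameter, 25 mm high; origin at the centre of its underside. Not part of the job.
- jar: Small glass jar with black cap, 60 mm diameter, 75 mm high; origin at the centre of its underside. Not part of the job.
- meter: Yellow hand meter, 80 x 165 x 34 mm, lying on its back; origin at the centre of its underside. Not part of the job.
- rear_bar: Fixed aluminium crossbar over the deck, uphill of the cell; origin on the deck at the middle of its downhill face, axes as the deck's. Carries a black-faced buffer (116 mm wide, 14 to 44 mm above the deck) on screws, set by hand: its face is 19 to 46 mm downhill of this origin, the play to the cell 4 to 30 mm, different each time and not reported. It gives 4 mm on springs (1 N), then is solid.
There are look-alikes about, which are no part of the job. What is shaped like the chock but green is not meant.

How it is judged:
By the outcome, as a careful person would: the job done as asked, in the order asked, and still so for the second after the job is handed in, with the robot touching nothing.
It also fails if it takes over 61 s, if anything falls off the work surface, if the arm or the gripper's body presses on something with over 40 N, if the wrist force passes 120 N, or if a joint passes its speed limit or range.

### The arm

A 6-joint arm with a two-finger parallel gripper is mounted at the origin on the work surface. World frame = base frame: x ahead of the robot, y to its left, z up, the work surface at z = 0. Lengths are in m, angles in rad, forces in N, time in s.
With the tool pointing down it reaches from about 0.325 to 0.775 m from the base axis. Payload 5.5 kg.
Tool frame: the origin (TCP) lies midway between the tips of the shut fingers; the grasp point (between the pads) lies 19 mm behind it (bot.pinch_z is the distance from the TCP to the grasp point, in m); x points along the fingers, z is the direction in which the jaws open and shut, and the axes are right-handed (so a half turn about x gives the same grasp; the last joint's range is limited). The gripper opens to 88 mm and grips with 3 to 60 N. Pads are 20 mm wide; open, the fingers measure 115 mm over their backs; the gripper's body (75 mm by 178 mm) begins 61 mm behind the grasp point.
Start: joints at [-1.215, 0.091, 1.231, -0, 1.82, -0.057], TCP at [0.241, -0.55, 0.223] pointing down, gripper open.
Joint ranges: [-2.87, 2.87], [-0.86, 2.18], [0.17, 2.46], [-1.51, 4.65], [0.06, 2.69], [-2.65, 2.65]. Speed limits (rad/s): [2.57, 2.57, 3.01, 3.14, 3.14, 3.14].

### API

Orientations are given as a rotation vector (axis times angle).
In Python, from bench import bot, cams, close_job, spotter gives the robot as it stands. The module is installed in compiled form; this text tells all that it offers.
- The arm moves only by the tool step_arm, never from a script. Its argument "targets" is a list of rows, each a list of 5 numbers: the finger opening in cm, from 0 to 8.78, then the shift along the tool's x, y, z in cm, then the turn about the tool's x in rad. In form: [[claw, dx, dy, dz, turn], ...]. A call has 1 to 5 rows; each row is the pose to reach, as a shift and turn from the pose measured when the call began, along the tool's axes at that moment; what a row does not reach only later rows make up. A row lasts 1/10 s, in which the tool goes at most 50 mm and 8.59 degrees, less where a joint would pass 70% of its speed; a pose out of reach is approached as far as the arm can. A call with a gripper value outside its range is refused whole. The fingers move at their own pace and stop on an object; "force" is the grip in N (left out, the last holds). Time passes only in rows, so rows that repeat a pose let the fingers close. It gives the time, the measured TCP pose, the force and the opening at its end, in the units of the state.
- bot.get_state(): the state, without advancing time (a new reading comes with each control period).
- cams.capture(name): name is "side" or "top" or "wrist"; returns the picture (480x640x3 uint8, blue, green, red); there is no depth.
- cams.camera_params(name): a dict with "fx", "fy", "cx", "cy" (pixels), "R" (3x3) and "t" (3): a world point X has camera coordinates R X + t. Camera axes: x right, y down, z forward; pixel columns grow to the right and rows downward; lengths in m; the calibration is good to about 2 mm. The wrist camera is an equidistant fisheye: a pixel r from the principal point sees the ray r / f radians off the axis. A picture is of the moment at which its call begins: read the wrist's pose just before it. camera_params takes no time and is no camera call; for the wrist camera it gives the pose at the moment of the call.
- close_job(): hands the job in, once; it reports no verdict.
Trained networks look in the newest picture that a camera, given by its name, has taken for a name from the list of things; names that differ only in an ending like _2 or _b are one class to them, and where a whole thing is asked for, a point or a joint stands for the part that bears it (a point fixed in the world has none). Each returns a list of dicts, best first, with "score" (0 to 1); they miss things now and then, are a little off and sometimes report something else, mostly with a low value. They report only what shows in the picture. A call takes as long as a camera call. They do not tell look-alikes from the thing itself.
- spotter.spot_in(camera, name): "box" ([centre column, centre row, width, height] in pixels, round what is visible of it).
The state is a dict: "time_s": time; "qpos": joint angles; "qd": joint speeds; "effort": joint torques, N m; "position": TCP position; "ee_rot": TCP orientation; "wrist_force": force on the tool from outside, world axes, zero at the start; "moment": the same for the moment, N m; "grip_width": finger opening in m.
Only numpy, scipy, OpenCV 4.12 (cv2) and the standard library are available. Lean on these libraries where they do the work, as an engineer would, in place of code of your own. Each camera call takes 0.05 s, during which the arm holds its last target. There are 200 camera calls.

## Working session

There is one attempt and no reset: what is moved stays moved. The work goes in short steps, Python scripts to look and compute and a tool call to move; the robot and the scene stay as the last step left them, time stands still between calls to the robot, and variables do not carry over. Pictures are saved under pics/ and viewed, about 8 in all and at most 12, crops included, and the job is handed in when it is done.

Besides the shell and the picture viewer there is one more tool, called after ">>>" as name([rows], argument=value, ...), one row to a line, values as JSON. step_arm: Moves the arm, as the interface text tells. Its arguments: {"type":"object","properties":{"targets":{"type":"array"},"force":{"type":"number"}},"required":["targets"]}

```bash
mkdir -p pics; python3 - <<'E'
from bench import bot,cams,spotter
import cv2,numpy as np
s=bot.get_state(); print(s)
for c in ("side","top"):
    im=cams.capture(c); cv2.imwrite(f"pics/{c}0.png",im)
    p=cams.camera_params(c); print(c,{k:np.round(v,4).tolist() for k,v in p.items()})
    for n in ("chock","cell","lever_knob","rear_bar","deck","stops"):
        for d in spotter.spot_in(c,n)[:3]: print(c,n,np.round(d["box"]).tolist(),round(d["score"],2))
print(bot.pinch_z)
E
```

```text
{'time_s': 0.0, 'qpos': array([-1.21470497e+00,  9.18871789e-02,  1.23187213e+00, -2.51919234e-05,
        1.81979577e+00, -5.66809244e-02]), 'qd': array([-8.14164289e-04, -4.17231450e-05,  1.85606957e-03,  1.80395527e-03,
       -8.80805202e-04,  2.77341243e-03]), 'effort': array([-3.51226408e-03, -4.46448612e+01, -4.06447756e+01,  6.95145945e-02,
        2.92995782e-02, -1.48622248e-04]), 'position': array([ 0.24058902, -0.54933213,  0.22149769]), 'ee_rot': array([ 0.90115733,  1.37828818, -0.89927281]), 'wrist_force': array([0.32273758, 0.15105138, 1.24292254]), 'moment': array([-0.00590331,  0.01957144, -0.00266452]), 'grip_width': 0.08823779857244532}
side {'fx': 446.7959, 'fy': 446.7959, 'cx': 317.4715, 'cy': 244.8513, 'R': [[-0.9947, -0.1028, -0.0038], [-0.0579, 0.59, -0.8053], [0.085, -0.8008, -0.5929]], 't': [0.5831, 0.1198, 0.9509]}
side chock [336.0, 201.0, 15.0, 33.0] 0.92
side chock [383.0, 228.0, 29.0, 32.0] 0.79
side chock [331.0, 223.0, 29.0, 18.0] 0.67
side cell [296.0, 255.0, 68.0, 33.0] 0.86
side lever_knob [344.0, 264.0, 44.0, 34.0] 0.55
side rear_bar [283.0, 281.
[... 209 characters left out ...]
12, 'fy': 594.5712, 'cx': 321.7046, 'cy': 241.1845, 'R': [[0.0019, -0.9999, -0.0139], [-0.9902, 0.0001, -0.1398], [0.1398, 0.014, -0.9901]], 't': [0.0507, 0.5763, 1.4584]}
top chock [472.0, 242.0, 37.0, 21.0] 0.91
top chock [418.0, 245.0, 38.0, 36.0] 0.7
top chock [426.0, 294.0, 36.0, 31.0] 0.63
top cell [318.0, 216.0, 30.0, 55.0] 0.83
top cell [490.0, 298.0, 32.0, 31.0] 0.24
top lever_knob [319.0, 233.0, 31.0, 86.0] 0.83
top lever_knob [471.0, 241.0, 37.0, 23.0] 0.45
top lever_knob [155.0, 299.0, 71.0, 38.0] 0.16
top rear_bar [277.0, 211.0, 45.0, 81.0] 0.66
top rear_bar [470.0, 240.0, 37.0, 25.0] 0.31
top deck [297.0, 221.0, 175.0, 111.0] 0.88
top stops [318.0, 233.0, 32.0, 82.0] 0.5
0.0187
```

View pics/side0.png

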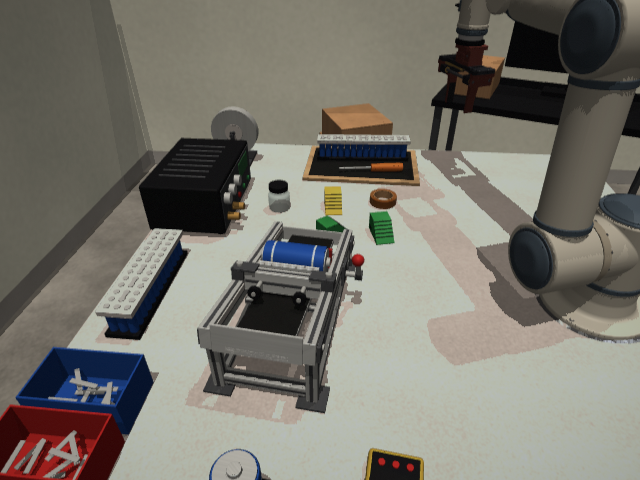

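View pics/top0.png

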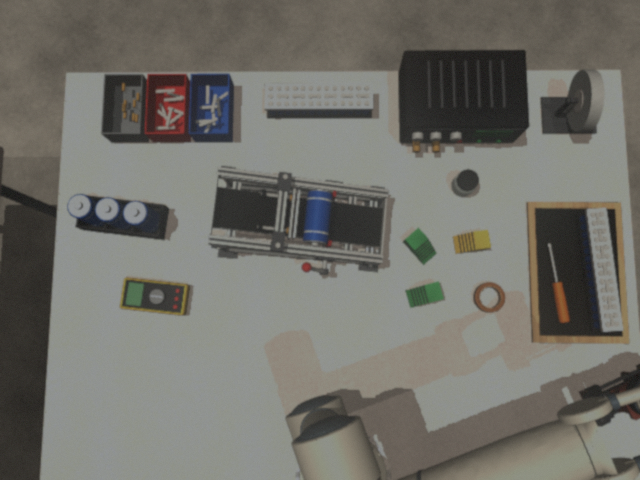

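Top view: the yellow chock is at (472,241). The look-alikes are two green wedges at (420,245) and (426,294), and the yellow meter at (155,297). Only the ribbed yellow wedge at (472,241) fits the description. I'll confirm it in an enlarged crop that also shows the ramp.

```bash
python3 - <<'E'
import cv2
im=cv2.imread("pics/top0.png")[155:285,200:330]
a=cv2.resize(im,(560,560),interpolation=cv2.INTER_CUBIC)
im=cv2.imread("pics/top0.png")[155:285,300:396]; 
b=cv2.imread("pics/top0.png")[220:260,445:505]; b=cv2.resize(b,(240,160),interpolation=cv2.INTER_CUBIC)
c=cv2.imread("pics/side0.png")[180:250,310:400]; c=cv2.resize(c,(240,187),interpolation=cv2.INTER_CUBIC)
d=cv2.resize(im[:, :],(240,213))
import numpy as np
o=np.zeros((560,800,3),np.uint8); o[:,:560]=a; o[:160,560:]=b; o[160:347,560:]=c; o[347:560,560:]=d
cv2.imwrite("pics/crop1.png",o)
E
```

```text
(no output)
```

View pics/crop1.png

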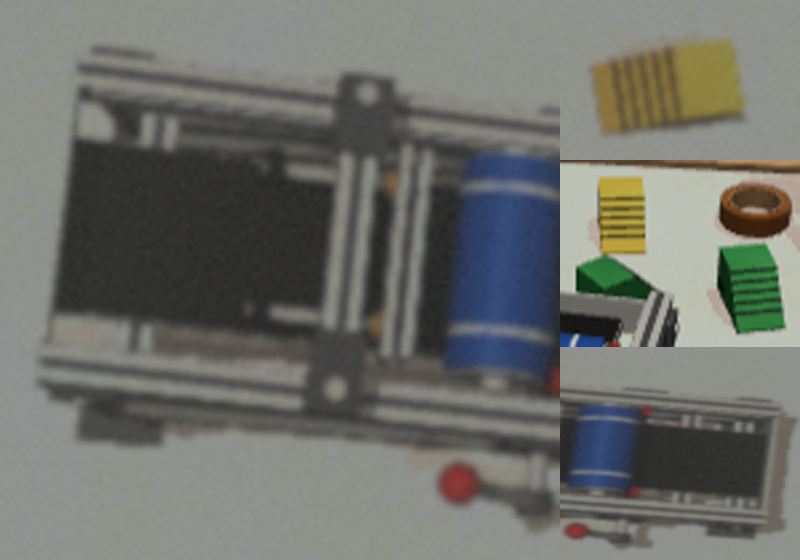

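Crop: the yellow ribbed wedge stands on its underside with its sloping ribbed face toward image-left, which is uphill. The green ones are clearly different. The knob is at crop (459,483), i.e. top (306.5,267). Now I'll fit the poses.

```bash
cat > h.py <<'E'
import numpy as np,cv2
from scipy.spatial.transform import Rotation as Ro
from scipy.optimize import minimize
def proj(p,X,fish=False):
    X=np.atleast_2d(X); c=X@np.array(p["R"]).T+np.array(p["t"])
    if fish:
        r=np.hypot(c[:,0],c[:,1]); k=np.arctan2(r,c[:,2])/np.maximum(r,1e-9)
        u=c[:,:2]*k[:,None]
    else: u=c[:,:2]/c[:,2:]
    return u*[p["fx"],p["fy"]]+[p["cx"],p["cy"]]
def deckR(yaw): return Ro.from_euler("z",yaw).as_matrix()@Ro.from_euler("x",np.deg2rad(10)).as_matrix()
def D(q,P): return np.atleast_2d(P)@deckR(q[3]).T+np.array(q[:3])
th=np.linspace(0,2*np.pi,40)
CELL=np.array([[s*.069,.03*np.cos(t),.03*np.sin(t)] for s in(-1,1) for t in th])
KN0=np.array([-.125,-.074+.08*np.sin(np.deg2rad(40)),-.01+.08*np.cos(np.deg2rad(40))])
CH=np.array([[x,y,z] for x in(-.023,.023) for y,z in((-.04,0),(-.04,.046),(-.004,.046),(.04,.002),(.04,0))])
def hullmask(uv,shape,S=4):
    m=np.zeros((shape[0]*S,shape[1]*S),np.uint8)
    cv2.fillConvexPoly(m,cv2.convexHull(np.round((uv+.5)*S*16-8).astype(np.int32)),1,shift=4); return m
def big(mask,S=4):
    n,l,st,_=cv2.connectedComponentsWithStats(mask.astype(np.uint8)); i=1+np.argmax(st[1:,4])
    m=(l==i).astype(np.uint8); cs,_=cv2.findContours(m,0,2); o=np.zeros_like(m)
    cv2.fillConvexPoly(o,cv2.convexHull(cs[0]),1)
    return cv2.resize(o,None,fx=S,fy=S,interpolation=cv2.INTER_LINEAR)
def iou(a,b): return (a&b).sum()/max(1,(a|b).sum())
def hsv(im): return [c.astype(int) for c in cv2.split(cv2.cvtColor(im,cv2.COLOR_BGR2HSV))]
E
python3 - <<'E'
from h import *
from bench import cams
P={c:cams.camera_params(c) for c in("top","side")}; I={c:cv2.imread(f"pics/{c}0.png") for c in P}
def roi(m,x0,x1,y0,y1):
    o=np.zeros_like(m); o[y0:y1,x0:x1]=m[y0:y1,x0:x1]; return o
H={c:hsv(I[c]) for c in P}
yel={c:(H[c][0]>18)&(H[c][0]<35)&(H[c][1]>110) for c in P}
blu={c:(H[c][0]>95)&(H[c][0]<130)&(H[c][1]>110) for c in P}
my={"top":big(roi(yel["top"],445,505,220,260)),"side":big(roi(yel["side"],315,350,180,220))}
mb={"top":big(roi(blu["top"],290,345,180,250))}
sh=(480,640)
def fc(q):
    X=CH@Ro.from_euler("z",q[2]).as_matrix().T+[q[0],q[1],0]
    return sum(1-iou(hullmask(proj(P[c],X),sh),my[c]) for c in P)
best=min((minimize(fc,[x,y,.12],method="Nelder-Mead",options=dict(initial_simplex=np.array([x,y,.12])+np.array([[0,0,0],[.01,0,0],[0,.01,0],[0,0,.1]]))) for x,y in[(.57,-.25),(.55,-.27)]),key=lambda r:r.fun)
print("chock",best.x.round(4),best.fun)
# knob
def red(c,x0,x1,y0,y1):
    m=roi((( H[c][0]<8)|(H[c][0]>172))&(H[c][1]>130),x0,x1,y0,y1).astype(np.uint8)
    n,l,st,ce=cv2.connectedComponentsWithStats(m); i=1+np.argmax(st[1:,4]); return ce[i],st[i]
k={"top":red("top",295,316,258,278),"side":red("side",348,370,250,272)}; print(k)
def fd(q):
    e=1-iou(hullmask(proj(P["top"],D(q,CELL+[0,-.04,.03])),sh),mb["top"])
    for c in P: e+=.01*np.sum((proj(P[c],D(q,KN0))[0]-k[c][0])**2)
    return e
q0=np.array([.65,.02,.15,-.1])
r=minimize(fd,q0,method="Nelder-Mead",options=dict(maxiter=600,initial_simplex=q0+np.vstack([np.zeros(4),np.diag([.02,.02,.02,.1])])))
print("deck",r.x.round(4),r.fun)
q=r.x; im=I["top"].copy()
L=lambda A,B,col:cv2.line(im,*[tuple(int(v*1) for v in p) for p in proj(P["top"],D(q,np.array([A,B])))],col,1)
im=cv2.resize(im,None,fx=4,fy=4,interpolation=cv2.INTER_CUBIC); P4=dict(P["top"]); 
for k_ in("fx","fy","cx","cy"): P4[k_]*=4
def L(X,col):
    u=proj(P4,X).astype(int)
    cv2.polylines(im,[u.reshape(-1,1,2)],False,col,1)
for s in(-1,1):
    L(D(q,[[s*.092,-.21,.028],[s*.092,.21,.028]]),(0,255,0)); L(D(q,[[s*.05,-.21,0],[s*.05,.21,0]]),(0,255,255))
L(D(q,CELL+[0,-.04,.03]),(255,255,0)); X=CH@Ro.from_euler("z",best.x[2]).as_matrix().T+[*best.x[:2],0]; L(X,(0,0,255))
L(D(q,[KN0,[-.125,-.074,-.01]]),(255,0,255))
cv2.imwrite("pics/ov1.png",im[620:1140,820:1580]); im2=im
cv2.imwrite("pics/ov1.png",np.hstack([im[640:1140,820:1580][:, :],])); np.save("q.npy",q)
E
```

```text
chock [ 0.5767 -0.3275  0.0961] 0.18734550740001876
{'top': (array([306.        , 266.75609756]), array([303, 264,   7,   7,  41], dtype=int32)), 'side': (array([357.375     , 259.84821429]), array([352, 254,  12,  12, 112], dtype=int32))}
deck [ 0.6289  0.105   0.0941 -0.0986] 0.5684003103457398
```

View pics/ov1.png

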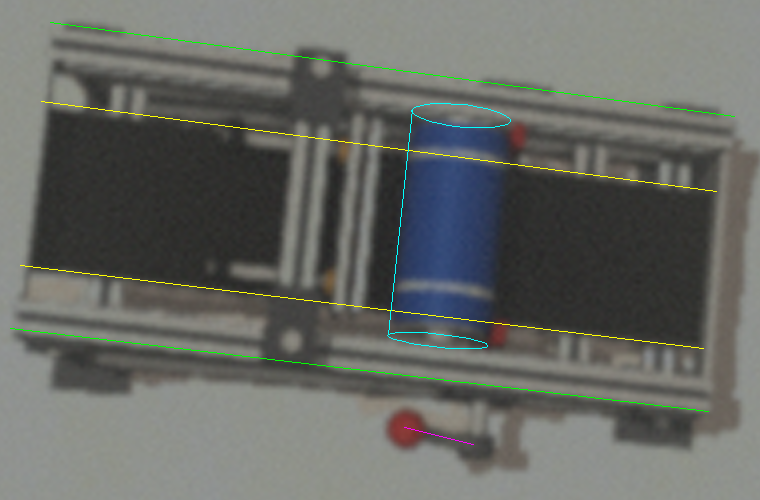

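The overlay shows the fit is right to several mm: the deck lines are slightly off, and the cell model sits about 6 px wide at the ends. That's enough to set out, and the wrist view will refine it. I'll go over the chock first.

```bash
cat > go.py <<'E'
from h import *
from bench import bot
def rel(target,jawyaw):
    """shift (cm, tool axes), turn so that tool z lies along world yaw direction (mod pi)"""
    s=bot.get_state(); R=Ro.from_rotvec(s["ee_rot"]).as_matrix()
    d=R.T@(np.array(target)-s["position"])*100
    j=R.T@np.array([np.cos(jawyaw),np.sin(jawyaw),0]); a=np.arctan2(-j[1],j[2]); a=(a+np.pi/2)%np.pi-np.pi/2
    print("pos",s["position"].round(4),"t",round(s["time_s"],2),"F",s["wrist_force"].round(2),"w",round(s["grip_width"],4),"q6",s["qpos"][5].round(2))
    print("tool axes(cols) \n",R.round(3)); print("shift",d.round(2),"turn",round(a,3)); return d,a
E
python3 -c "
from go import *
rel([.577,-.35,.2],.096)"
```

```text
pos [ 0.2407 -0.5496  0.2226] t 0.7 F [-0.28  0.37 -0.25] w 0.0876 q6 -0.06
tool axes(cols) 
 [[ 0.     0.916  0.401]
 [-0.     0.401 -0.916]
 [-1.     0.     0.   ]]
shift [ 2.26 38.81 -4.79] turn -1.254
```

>>> step_arm([
  [8.7, 0.5, 5, -0.6, -0.15],
  [8.7, 1, 10, -1.2, -0.3],
  [8.7, 1.5, 15, -1.8, -0.45],
  [8.7, 2, 20, -2.4, -0.6],
  [8.7, 2.2, 25, -3, -0.75],
])

```text
time_s: 1.2
position: [0.4566, -0.422, 0.2003]
ee_rot: [0.316, 1.548, -0.315]
wrist_force: [0.2, -1.2, 0.2]
grip_width: 0.0867
```

```bash
python3 -c "
from go import *
rel([.577,-.35,.2],.096)"
```

```text
pos [ 0.4566 -0.422   0.2003] t 1.2 F [ 0.24 -1.15  0.25] w 0.0867 q6 -0.4
tool axes(cols) 
 [[-0.     0.391  0.92 ]
 [ 0.     0.92  -0.391]
 [-1.     0.    -0.   ]]
shift [ 0.03 11.33  8.26] turn -0.498
```

>>> step_arm([
  [8.7, 0, 4, 3, -0.15],
  [8.7, 0, 8, 6, -0.3],
  [8.7, 0, 11.3, 8.3, -0.45],
  [8.7, 0, 11.3, 8.3, -0.5],
  [8.7, 0, 11.3, 8.3, -0.5],
])

```text
time_s: 1.7
position: [0.5782, -0.3493, 0.1997]
ee_rot: [-0.079, 1.57, 0.079]
wrist_force: [0.1, -0.1, 0.2]
grip_width: 0.0868
```

```bash
cat > wrist.py <<'E'
from go import *
from bench import cams
def shot(name):
    p=cams.camera_params("wrist"); im=cams.capture("wrist"); cv2.imwrite(f"pics/{name}.png",im)
    import pickle; pickle.dump(p,open(f"pics/{name}.pkl","wb")); return im,p
E
python3 - <<'E'
from wrist import *
rel([.577,-.35,.2],.096)
im,p=shot("w1")
print({k:np.round(v,3).tolist() for k,v in p.items()})
q=np.load("q.npy")
for X,yaw in((np.array([.5767,-.3275,0]),.096),):
    C=CH@Ro.from_euler("z",yaw).as_matrix().T+X
    u=proj(p,C,True); print(u.round(0).tolist())
    cv2.polylines(im,[cv2.convexHull(u.astype(np.int32))],True,(0,0,255),1)
for s in(-1,1):
  for xx,z in((.05,0),(.092,.028)):
    u=proj(p,D(q,np.array([[s*xx,y,z] for y in np.linspace(-.21,.21,15)])),True).astype(np.int32)
    cv2.polylines(im,[u.reshape(-1,1,2)],False,(0,255,0),1)
cv2.imwrite("pics/w1o.png",im)
E
```

```text
pos [ 0.5782 -0.3493  0.1997] t 1.7 F [ 0.12 -0.12  0.22] w 0.0868 q6 -0.69
tool axes(cols) 
 [[-0.001 -0.1    0.995]
 [ 0.     0.995  0.1  ]
 [-1.     0.001 -0.001]]
shift [-0.03 -0.05 -0.13] turn 0.005
{'fx': 371.648, 'fy': 371.648, 'cx': 318.191, 'cy': 239.199, 'R': [[0.995, 0.1, -0.001], [0.098, -0.966, 0.241], [0.023, -0.24, -0.97]], 't': [-0.54, -0.417, 0.269]}
[[296.0, 233.0], [293.0, 245.0], [293.0, 204.0], [296.0, 152.0], [296.0, 152.0], [342.0, 233.0], [346.0, 245.0], [347.0, 204.0], [344.0, 153.0], [344.0, 153.0]]
```

View pics/w1o.png

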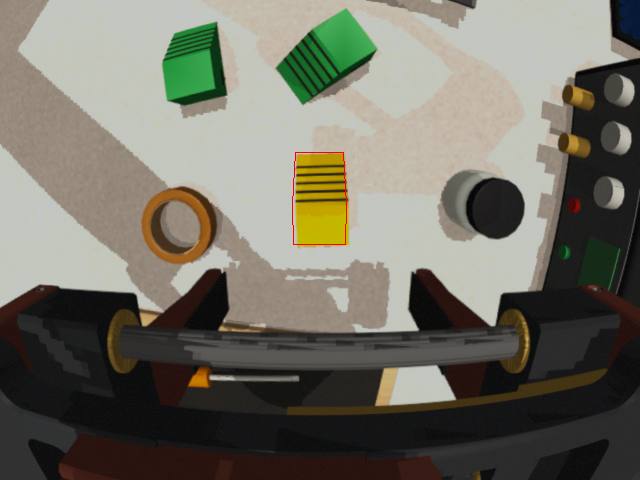

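The wrist view shows the model outline on the yellow chock to within about 1 px, with its thin edge up in the image at row 152 and its back at row 245. I'll descend and grip its thick part.

>>> step_arm([
  [7.5, 4.5, 0.2, 0.15, -0.01],
  [7.5, 9, 0.2, 0.15, -0.01],
  [7.5, 13.5, 0.2, 0.15, -0.01],
  [7.5, 17, 0.2, 0.15, -0.01],
  [7.5, 18.8, 0.2, 0.15, -0.01],
])

```text
time_s: 2.25
position: [0.5756, -0.3479, 0.0075]
ee_rot: [-0.078, 1.575, 0.084]
wrist_force: [-0.1, 0.3, -0.3]
grip_width: 0.0751
```

>>> step_arm([
  [4.0, 0, 0, 0, 0],
  [4.0, 0, 0, 0, 0],
  [4.0, 0, 0, 0, 0],
  [4.0, 0, 0, 0, 0],
  [4.0, 0, 0, 0, 0],
], force=12)

```text
time_s: 2.75
position: [0.5767, -0.3488, 0.01]
ee_rot: [-0.08, 1.572, 0.082]
wrist_force: [-0.4, -0.9, 4.4]
grip_width: 0.046
```

>>> step_arm([
  [4.0, -3, 0, 0, 0],
  [4.0, -8, 0, 0, 0],
  [4.0, -13, 0, 0, 0],
  [4.0, -18, 0, 0, 0],
  [4.0, -20, 0, 0, 0],
])

```text
time_s: 3.25
position: [0.5783, -0.3496, 0.218]
ee_rot: [-0.085, 1.564, 0.077]
wrist_force: [0.1, -0.4, -1.0]
grip_width: 0.046
```

```bash
python3 - <<'E'
from go import *
q=np.load("q.npy"); t=D(q,[0,-.13,.1])[0]; print(t); rel([t[0],t[1]-.03,.24],q[3])
E
```

```text
[ 0.61460867 -0.03968333  0.17004954]
pos [ 0.5783 -0.3496  0.218 ] t 3.25 F [ 0.08 -0.36 -0.97] w 0.046 q6 -0.7
tool axes(cols) 
 [[ 0.006 -0.103  0.995]
 [-0.005  0.995  0.103]
 [-1.    -0.005  0.005]]
shift [-2.31 27.46  6.5 ] turn 0.201
```

>>> step_arm([
  [4.0, -2, 4, 1.3, 0.04],
  [4.0, -4, 8, 2.6, 0.08],
  [4.0, -6, 12, 3.9, 0.12],
  [4.0, -6, 16, 5.2, 0.16],
  [4.0, -6, 19, 6.5, 0.2],
])

```text
time_s: 3.75
position: [0.6234, -0.1512, 0.2794]
ee_rot: [0.073, 1.561, -0.08]
wrist_force: [-0.3, -0.8, -1.5]
grip_width: 0.046
```

>>> step_arm([
  [4.0, 0, 0, 0, 0],
  [4.0, 0, 0, 0, 0],
])

```text
time_s: 3.95
position: [0.6235, -0.1504, 0.2799]
ee_rot: [0.071, 1.56, -0.079]
wrist_force: [0.6, 0.3, -1.3]
grip_width: 0.0462
```

```bash
python3 - <<'E'
from wrist import *
q=np.load("q.npy"); rel([.6,-.1,.24],q[3])
im,p=shot("w2"); im=im.copy()
for s in(-1,1):
  for xx,z in((.05,0),(.092,.028)):
    u=proj(p,D(q,np.array([[s*xx,y,z] for y in np.linspace(-.21,.21,15)])),True).astype(np.int32)
    cv2.polylines(im,[u.reshape(-1,1,2)],False,(0,255,0),1)
u=proj(p,D(q,np.array([[s*.06+w,-.07,z] for s in(-1,1) for w,z in((-.007,0),(-.007,.042),(.007,.042),(.007,0))])),True).astype(np.int32)
for k in (0,4): cv2.polylines(im,[u[k:k+4].reshape(-1,1,2)],False,(255,255,0),1)
u=proj(p,D(q,CELL+[0,-.04,.03]),True).astype(np.int32)
cv2.polylines(im,[cv2.convexHull(u)],True,(255,0,255),1)
u=proj(p,D(q,KN0),True)[0].astype(int); cv2.circle(im,tuple(map(int,u)),4,(255,255,255),1)
cv2.imwrite("pics/w2o.png",im)
E
```

```text
pos [ 0.6235 -0.1504  0.2799] t 3.95 F [ 0.65  0.33 -1.33] w 0.0462 q6 -0.19
tool axes(cols) 
 [[ 0.009  0.095  0.995]
 [-0.006  0.995 -0.095]
 [-1.    -0.005  0.009]]
shift [ 3.94  4.81 -2.85] turn 0.003
```

View pics/w2o.png

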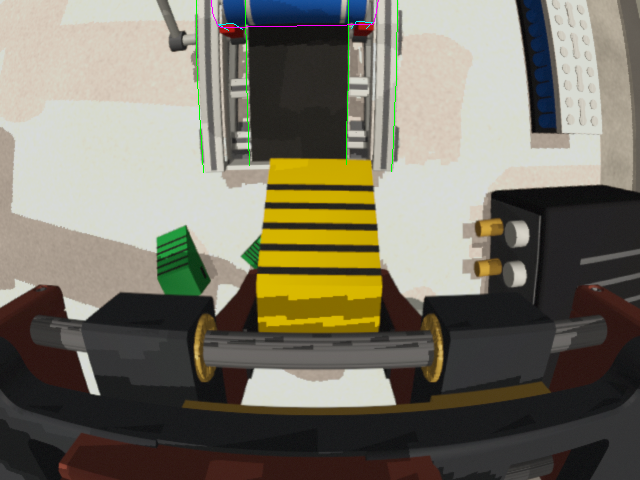

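The wrist view shows the ramp projection (deck edges, cell underside, paddles at about (230,30) and (365,30)) matching within 1–2 px. The chock is centred in the jaws with its thin edge uphill.

```bash
python3 - <<'E'
from go import *
q=np.load("q.npy")
for y in (-.108,):
    o=D(q,[0,y,0])[0]; yd=np.array([-np.sin(q[3]),np.cos(q[3]),0])
    print(o); rel(o-.021*yd+[0,0,.035],q[3])
E
```

```text
[ 0.61844896 -0.00084213  0.07538903]
pos [ 0.6232 -0.1515  0.2797] t 4.0 F [ 0.67 -0.6  -0.88] w 0.0465 q6 -0.19
tool axes(cols) 
 [[ 0.008  0.097  0.995]
 [-0.006  0.995 -0.097]
 [-1.    -0.005  0.009]]
shift [16.85 12.93 -2.09] turn 0.002
```

>>> step_arm([
  [4.0, 3, 4, -0.7, 0],
  [4.0, 6, 8, -1.4, 0],
  [4.0, 10, 11, -2.1, 0],
  [4.0, 14, 12.9, -2.1, 0],
  [4.0, 16.8, 12.9, -2.1, 0],
])

```text
time_s: 4.5
position: [0.6155, -0.0217, 0.1084]
ee_rot: [0.071, 1.562, -0.08]
wrist_force: [-0.5, -2.5, 2.8]
grip_width: 0.046
```

>>> step_arm([
  [4.0, 0, 0, 0, 0],
  [4.0, 0, 0, 0, 0],
])

```text
time_s: 4.7
position: [0.615, -0.023, 0.1083]
ee_rot: [0.072, 1.564, -0.081]
wrist_force: [-0.4, -0.1, -1.0]
grip_width: 0.0458
```

```bash
python3 - <<'E'
from go import *
q=np.load("q.npy")
o=D(q,[0,-.108,0])[0]; yd=np.array([-np.sin(q[3]),np.cos(q[3]),0])
rel(o-.021*yd+[0,0,.035],q[3])
E
```

```text
pos [ 0.615  -0.023   0.1083] t 4.7 F [-0.36 -0.07 -1.01] w 0.0458 q6 0.01
tool axes(cols) 
 [[ 0.005  0.097  0.995]
 [-0.006  0.995 -0.097]
 [-1.    -0.006  0.006]]
shift [-0.21  0.13  0.13] turn 0.001
```

>>> step_arm([
  [4.0, 0.7, 0, 0.1, 0],
  [4.0, 1.2, 0, 0.1, 0],
  [4.0, 1.6, 0, 0.1, 0],
  [4.0, 1.9, 0, 0.1, 0],
  [4.0, 2.2, 0, 0.1, 0],
], force=10)

```text
time_s: 5.2
position: [0.6165, -0.0236, 0.0873]
ee_rot: [0.072, 1.562, -0.082]
wrist_force: [-3.4, -1.9, 13.9]
grip_width: 0.0462
```

>>> step_arm([
  [4.0, 0.1, 0, 0, 0],
  [4.0, 0.25, 0, 0, 0],
  [4.0, 0.4, 0, 0, 0],
  [4.0, 0.4, 0, 0, 0],
])

```text
time_s: 5.6
position: [0.6166, -0.0235, 0.0864]
ee_rot: [0.071, 1.561, -0.082]
wrist_force: [-5.9, -0.4, 13.0]
grip_width: 0.0464
```

>>> step_arm([
  [4.0, 0, 0, 0, 0],
  [4.0, 0, 0, 0, 0],
  [4.0, 0, 0, 0, 0],
], force=3)

```text
time_s: 5.9
position: [0.6167, -0.0232, 0.0866]
ee_rot: [0.071, 1.56, -0.081]
wrist_force: [-0.9, 0.9, 2.7]
grip_width: 0.046
```

```bash
python3 - <<'E'
from wrist import *
im,p=shot("w3"); q=np.load("q.npy"); rel([.6,0,.1],q[3])
im=im.copy()
for dy in (0,):
  X=D(q,CH+[0,-.108,0]); cv2.polylines(im,[cv2.convexHull(proj(p,X,True).astype(np.int32))],True,(0,0,255),1)
cv2.imwrite("pics/w3o.png",im)
E
```

```text
pos [ 0.6167 -0.0232  0.0866] t 5.95 F [-0.67 -0.13  2.64] w 0.0459 q6 0.01
tool axes(cols) 
 [[ 0.009  0.097  0.995]
 [-0.007  0.995 -0.097]
 [-1.    -0.006  0.009]]
shift [-1.37  2.14 -1.87] turn 0.001
```

View pics/w3o.png

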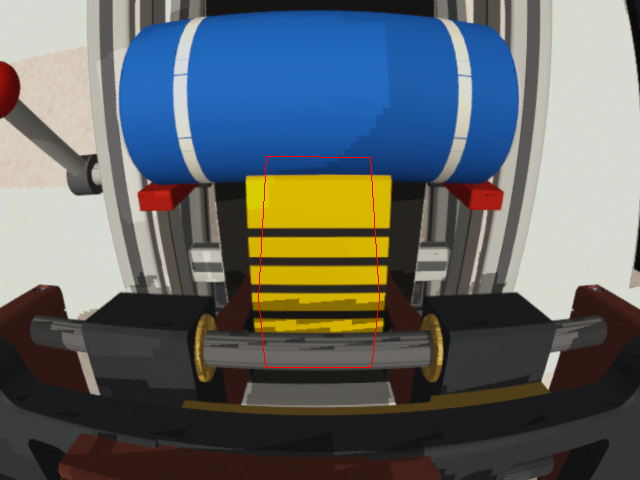

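The view shows the cell still against the paddles, but the chock is tipped nose-up: its thin edge is at row 176 and 143 px wide, well above the deck. Its nose landed on the cell's flank on the way down. I'll back off downhill and re-level it there.

>>> step_arm([
  [4.0, -0.3, -0.3, 0, 0],
  [4.0, -0.6, -1, 0, 0],
  [4.0, -0.6, -2, 0, 0],
  [4.0, -0.6, -3, 0, 0],
  [4.0, -0.6, -4, 0, 0],
], force=8)

```text
time_s: 6.45
position: [0.6125, -0.0642, 0.0925]
ee_rot: [0.072, 1.561, -0.082]
wrist_force: [0.7, -0.3, -1.0]
grip_width: 0.0459
```

```bash
cat > fitc.py <<'E'
from wrist import *
def fit(name,img=None,rngs=None):
    """chock pivot fit: deck-frame y,z of origin and pitch in deck frame, x=dx, yaw"""
    im,p=shot(name); h,s,v=hsv(im); m=((h>20)&(h<34)&(s>120)&(v>60)); m[:100]=0; m[336:]=0; m[:,:180]=0;m[:,470:]=0
    M=cv2.morphologyEx(m.astype(np.uint8),cv2.MORPH_CLOSE,np.ones((15,15))); M=big(M,1)
    st=bot.get_state(); R=Ro.from_rotvec(st["ee_rot"]).as_matrix(); T=st["position"]
    def pts(a): # a=(pitch nose up,ylocal pivot off) in tool frame; pivot=(y -21,z 29)
        piv=T-R[:,0]*bot.pinch_z
        L=CH-[0,-.021+a[1],.029+a[2]]; c,s_=np.cos(a[0]),np.sin(a[0])
        y=L[:,1]*c-L[:,2]*s_; z=L[:,1]*s_+L[:,2]*c
        return piv+np.outer(L[:,0],R[:,2])+np.outer(y,R[:,1])-np.outer(z,R[:,0])
    def f(a):
        H=hullmask(proj(p,pts(a),True),(480,640),1); H[336:]=0; return 1-iou(H,M)
    r=min((minimize(f,[t,0,0],method="Nelder-Mead",options=dict(initial_simplex=np.array([t,0,0])+np.array([[0,0,0],[.15,0,0],[0,.005,0],[0,0,.005]]))) for t in np.deg2rad([-40,-20,0,10,25,40,55])),key=lambda r:r.fun+3*np.abs(r.x[1:]).sum())
    q=np.load("q.npy"); dl=(pts(r.x)-q[:3])@deckR(q[3])
    print("nose-up vs tool deg",np.rad2deg(r.x[0]).round(1),"offs mm",(r.x[1:]*1e3).round(1),"err",round(r.fun,3))
    print("deck frame: rear-bottom",dl[[0,5]].mean(0).round(4),"nose",dl[[4,9]].mean(0).round(4)); return im,p,pts(r.x)
E
python3 - <<'E'
from fitc import *
fit("w4"); q=np.load("q.npy"); rel([.6,0,.1],q[3])
E
```

```text
nose-up vs tool deg 50.7 offs mm [ 1.1 -1.4] err 0.038
deck frame: rear-bottom [ 0.0004 -0.1633  0.0125] nose [-1.000e-04 -1.023e-01  6.430e-02]
pos [ 0.6123 -0.0657  0.0925] t 6.5 F [ 0.5  -0.97 -1.41] w 0.0461 q6 -0.06
tool axes(cols) 
 [[ 0.008  0.099  0.995]
 [-0.008  0.995 -0.099]
 [-1.    -0.007  0.009]]
shift [-0.81  6.41 -1.87] turn -0.0
```

>>> step_arm([
  [4.0, 0, -0.8, 0, 0],
  [4.0, 0.5, -0.8, 0, 0],
  [4.0, 1.0, -0.8, 0, 0],
  [4.0, 1.3, -0.8, 0, 0],
  [4.0, 1.5, -0.8, 0, 0],
], force=6)

```text
time_s: 7.0
position: [0.6114, -0.0734, 0.0776]
ee_rot: [0.072, 1.562, -0.083]
wrist_force: [-3.5, 0.7, 6.9]
grip_width: 0.0459
```

>>> step_arm([
  [4.0, 0, 0.5, 0, 0],
  [4.0, -0.1, 1.0, 0, 0],
  [4.0, -0.1, 1.5, 0, 0],
  [4.0, 0.0, 2.0, 0, 0],
  [4.0, 0.1, 2.4, 0, 0],
], force=4)

```text
time_s: 7.5
position: [0.6141, -0.0488, 0.0766]
ee_rot: [0.071, 1.561, -0.082]
wrist_force: [0.8, -1.2, 1.2]
grip_width: 0.0458
```

```bash
python3 - <<'E'
from fitc import *
fit("w5"); q=np.load("q.npy"); rel([.6,0,.1],q[3])
E
```

```text
nose-up vs tool deg 33.6 offs mm [ 5.5 -8.6] err 0.05
deck frame: rear-bottom [ 0.0004 -0.1659 -0.0008] nose [-0.     -0.0923  0.0307]
pos [ 0.6141 -0.0483  0.0763] t 7.55 F [1.63 0.07 2.09] w 0.0462 q6 -0.03
tool axes(cols) 
 [[ 0.008  0.097  0.995]
 [-0.007  0.995 -0.097]
 [-1.    -0.006  0.009]]
shift [-2.42  4.65 -1.85] turn 0.001
```

The chock is now only 24° nose-up, with its rear edge on the deck. I'll open slightly so it settles flat between the fingers.

>>> step_arm([
  [5.4, 0, 0, 0, 0],
  [5.4, 0, 0, 0, 0],
  [5.4, 0, 0, 0, 0],
  [5.4, 0, 0, 0, 0],
])

```text
time_s: 7.95
position: [0.614, -0.0484, 0.0762]
ee_rot: [0.072, 1.561, -0.082]
wrist_force: [-0.2, 0.3, 0.4]
grip_width: 0.0539
```

```bash
python3 - <<'E'
from fitc import *
im,p,X=fit("w6"); im=im.copy(); cv2.polylines(im,[cv2.convexHull(proj(p,X,True).astype(np.int32))],True,(0,0,255),1)
cv2.imwrite("pics/w6o.png",im)
q=np.load("q.npy"); rel([.6,0,.1],q[3])
E
```

```text
nose-up vs tool deg 7.8 offs mm [ 1. -4.] err 0.043
deck frame: rear-bottom [ 0.0004 -0.1726  0.0035] nose [ 0.0002 -0.0927 -0.0001]
pos [ 0.614  -0.0484  0.0762] t 8.0 F [ 0.27  0.36 -0.4 ] w 0.0541 q6 -0.03
tool axes(cols) 
 [[ 0.008  0.098  0.995]
 [-0.007  0.995 -0.098]
 [-1.    -0.006  0.009]]
shift [-2.42  4.66 -1.85] turn 0.001
```

View pics/w6o.png

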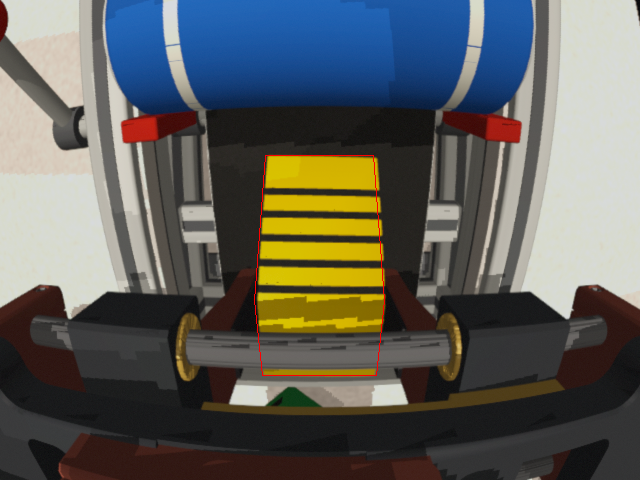

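The chock lies flat on the deck with its centre at column 321, matching the cell's middle at about 320, and thin edge uphill. I'll grip it lightly and slide it 2.5 cm uphill to make room behind it.

>>> step_arm([
  [4.0, 0, 0, 0, 0],
  [4.0, 0, 0, 0, 0],
  [4.0, 0, 0, 0, 0],
], force=6)

```text
time_s: 8.3
position: [0.614, -0.0485, 0.0762]
ee_rot: [0.072, 1.561, -0.082]
wrist_force: [0.4, -1.1, -0.0]
grip_width: 0.0466
```

>>> step_arm([
  [4.0, -0.1, 0.6, 0, 0],
  [4.0, -0.2, 1.2, 0, 0],
  [4.0, -0.3, 1.8, 0, 0],
  [4.0, -0.44, 2.5, 0, 0],
  [4.0, -0.44, 2.5, 0, 0],
])

```text
time_s: 8.8
position: [0.6167, -0.022, 0.081]
ee_rot: [0.071, 1.56, -0.08]
wrist_force: [-0.7, 1.2, 2.3]
grip_width: 0.0466
```

>>> step_arm([
  [5.6, 0, 0, 0, 0],
  [5.6, 0, 0, 0, 0],
  [5.6, -1.5, 0, 0, 0],
  [5.6, -4, 0, 0, 0],
  [5.6, -6, 0, 0, 0],
])

```text
time_s: 9.3
position: [0.6163, -0.0218, 0.1431]
ee_rot: [0.072, 1.56, -0.08]
wrist_force: [0.2, 0.2, 0.8]
grip_width: 0.0561
```

```bash
python3 - <<'E'
from wrist import *
q=np.load("q.npy"); im,p=shot("w7"); im=im.copy()
h,s,v=hsv(im); m=((h>20)&(h<34)&(s>120)&(v>60)); m[336:]=0; m[:,:180]=0;m[:,470:]=0
M=big(cv2.morphologyEx(m.astype(np.uint8),cv2.MORPH_CLOSE,np.ones((15,15))),1)
def X(a): 
    c,s=np.cos(a[2]),np.sin(a[2]); return D(q,CH@np.array([[c,-s,0],[s,c,0],[0,0,1]]).T+[a[0],a[1],0])
def f(a):
    H=hullmask(proj(p,X(a),True),(480,640),1); H[336:]=0; return 1-iou(H,M)
a0=np.array([0,-.108,0]); r=minimize(f,a0,method="Nelder-Mead",options=dict(initial_simplex=a0+np.array([[0,0,0],[.005,0,0],[0,.01,0],[0,0,.05]])))
print("chock deck x,y,yaw",r.x.round(4),r.fun)
yd=r.x[1]-.04-.022
t=D(q,[0,yd,.013])[0]; print("behind",t); rel(t,q[3])
E
```

```text
chock deck x,y,yaw [-0.0004 -0.1095 -0.0095] 0.1331980578302776
behind [ 0.61207228 -0.06533668  0.07716199]
pos [ 0.6178 -0.0219  0.1476] t 9.35 F [-0.21  0.1   2.75] w 0.0559 q6 0.01
tool axes(cols) 
 [[ 0.016  0.097  0.995]
 [-0.006  0.995 -0.097]
 [-1.    -0.005  0.016]]
shift [ 7.06 -4.34 -0.26] turn 0.002
```

>>> step_arm([
  [2.0, 0, -2.2, -0.2, 0],
  [2.0, 0, -4.5, -0.2, 0],
  [2.0, 0, -4.5, -0.2, 0],
  [2.0, 3.5, -4.5, -0.2, 0],
  [2.0, 7, -4.5, -0.2, 0],
])

```text
time_s: 9.85
position: [0.6136, -0.0668, 0.0786]
ee_rot: [0.072, 1.55, -0.081]
wrist_force: [-0.1, 0.3, -0.9]
grip_width: 0.0212
```

>>> step_arm([
  [2.0, 0, 0, 0, 0],
  [2.0, 0, 0, 0, 0],
  [2.0, 0, 0, 0, 0],
])

```text
time_s: 10.15
position: [0.6148, -0.0666, 0.0813]
ee_rot: [0.072, 1.546, -0.08]
wrist_force: [-0.7, -0.8, 0.1]
grip_width: 0.02
```

```bash
python3 - <<'E'
from wrist import *
q=np.load("q.npy"); im,p=shot("w8")
t=D(q,[0,-.1715,.013])[0]; rel(t,q[3])
s=bot.get_state(); print(((s["position"]-q[:3])@deckR(q[3])).round(4))
E
```

```text
pos [ 0.6149 -0.0667  0.0815] t 10.2 F [ 0.71  0.13 -0.12] w 0.0201 q6 -0.06
tool axes(cols) 
 [[ 0.024  0.097  0.995]
 [-0.007  0.995 -0.097]
 [-1.    -0.005  0.024]]
shift [ 0.43  0.11 -0.3 ] turn 0.001
[ 0.0029 -0.1718  0.0175]
```

View pics/w8.png

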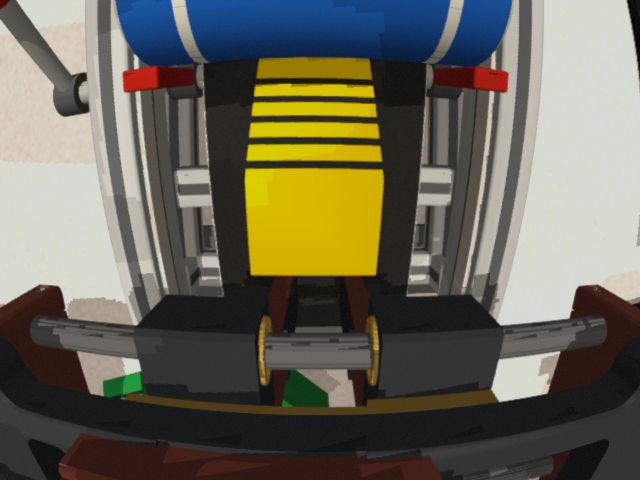

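The view shows the chock flat with its nose just under the cell, and both fingertips behind its back face (rows 275–300), centred. Now I'll push uphill.

>>> step_arm([
  [2.0, 0.2, 0.5, -0.3, 0],
  [2.0, 0.1, 1.0, -0.3, 0],
  [2.0, 0.0, 1.5, -0.3, 0],
  [2.0, -0.1, 2.0, -0.3, 0],
  [2.0, -0.1, 2.3, -0.3, 0],
])

```text
time_s: 10.7
position: [0.6147, -0.0444, 0.0838]
ee_rot: [0.07, 1.544, -0.083]
wrist_force: [-1.9, -9.4, 6.6]
grip_width: 0.0202
```

>>> step_arm([
  [2.0, -0.05, 0.2, 0, 0],
  [2.0, -0.1, 0.4, 0, 0],
  [2.0, -0.12, 0.6, 0, 0],
  [2.0, -0.15, 0.8, 0, 0],
  [2.0, -0.18, 1.0, 0, 0],
])

```text
time_s: 11.2
position: [0.6156, -0.0348, 0.0856]
ee_rot: [0.069, 1.543, -0.084]
wrist_force: [-0.2, -5.7, 1.8]
grip_width: 0.0201
```

```bash
cat > st.py <<'E'
from go import *
q=np.load("q.npy"); s=bot.get_state(); Rd=deckR(q[3])
print("deck pos",((s["position"]-q[:3])@Rd).round(4),"deck F",(s["wrist_force"]@Rd).round(2))
print(Ro.from_rotvec(s["ee_rot"]).as_matrix().round(3))
E
python3 st.py
```

```text
deck pos [ 0.0005 -0.1398  0.016 ] deck F [ 0.35 -5.28  2.79]
[[ 0.025  0.098  0.995]
 [-0.011  0.995 -0.098]
 [-1.    -0.008  0.026]]
```

>>> step_arm([
  [2.0, -0.02, 0.15, 0, 0],
  [2.0, -0.05, 0.3, 0, 0],
  [2.0, -0.08, 0.45, 0, 0],
  [2.0, -0.1, 0.6, 0, 0],
])

```text
time_s: 11.6
position: [0.6162, -0.029, 0.0867]
ee_rot: [0.069, 1.543, -0.085]
wrist_force: [-0.9, -5.3, 1.1]
grip_width: 0.0198
```

>>> step_arm([
  [2.0, -0.02, 0.15, 0, 0],
  [2.0, -0.05, 0.3, 0, 0],
  [2.0, -0.08, 0.4, 0, 0],
])

```text
time_s: 11.9
position: [0.6166, -0.0255, 0.0874]
ee_rot: [0.069, 1.543, -0.086]
wrist_force: [-1.4, -5.8, 1.0]
grip_width: 0.0195
```

```bash
python3 st.py
```

```text
deck pos [ 0.0005 -0.1302  0.0162] deck F [-0.79 -5.69  1.99]
[[ 0.025  0.098  0.995]
 [-0.012  0.995 -0.098]
 [-1.    -0.01   0.026]]
```

>>> step_arm([
  [2.0, -0.02, 0.15, 0, 0],
  [2.0, -0.05, 0.3, 0, 0],
  [2.0, -0.08, 0.4, 0, 0],
])

```text
time_s: 12.2
position: [0.6168, -0.0223, 0.0881]
ee_rot: [0.068, 1.544, -0.087]
wrist_force: [-0.4, -6.7, 2.5]
grip_width: 0.0201
```

>>> step_arm([
  [2.0, -0.02, 0.15, 0, 0],
  [2.0, -0.05, 0.3, 0, 0],
  [2.0, -0.08, 0.4, 0, 0],
])

```text
time_s: 12.5
position: [0.617, -0.0216, 0.0893]
ee_rot: [0.065, 1.544, -0.094]
wrist_force: [-2.5, -17.0, 4.2]
grip_width: 0.0197
```

```bash
python3 st.py
```

```text
deck pos [ 0.0006 -0.126   0.0173] deck F [ -0.83 -16.13   7.16]
[[ 0.025  0.101  0.995]
 [-0.019  0.995 -0.101]
 [-1.    -0.017  0.026]]
```

It firmed up sharply: 6 → 16 N within less than 1 mm. I'll hold it at about 13 N.

>>> step_arm([
  [2.0, -0.04, 0.25, 0, 0],
  [2.0, -0.04, 0.25, 0, 0],
  [2.0, -0.04, 0.25, 0, 0],
])

```text
time_s: 12.8
position: [0.6169, -0.0216, 0.0898]
ee_rot: [0.063, 1.544, -0.098]
wrist_force: [-2.2, -11.6, 2.5]
grip_width: 0.0201
```

```bash
python3 st.py
```

```text
deck pos [ 0.0005 -0.126   0.0178] deck F [ -1.05 -11.13   4.55]
[[ 0.024  0.103  0.994]
 [-0.024  0.994 -0.103]
 [-0.999 -0.021  0.026]]
```

>>> step_arm([
  [2.0, -0.03, 0.3, 0, 0],
  [2.0, -0.03, 0.3, 0, 0],
  [2.0, -0.03, 0.3, 0, 0],
  [2.0, -0.03, 0.3, 0, 0],
])

```text
time_s: 13.2
position: [0.6169, -0.0216, 0.0902]
ee_rot: [0.061, 1.545, -0.104]
wrist_force: [-2.8, -13.2, 2.1]
grip_width: 0.02
```

```bash
python3 st.py
```

```text
deck pos [ 0.0005 -0.1259  0.0182] deck F [ -1.49 -12.84   4.44]
[[ 0.023  0.105  0.994]
 [-0.028  0.994 -0.105]
 [-0.999 -0.026  0.026]]
```

The lean is 12.8 N along the deck, the position is constant and the stop is solid. Now I'll let go: back off, lift, and take a look.

>>> step_arm([
  [2.0, 0, -0.4, 0, 0],
  [2.0, 0.0, -1.2, 0, 0],
  [2.0, -2, -1.8, 0, 0],
  [2.0, -6, -1.8, 0, 0],
  [1.0, -10, -1.8, 0, 0],
])

```text
time_s: 13.7
position: [0.6119, -0.036, 0.1902]
ee_rot: [0.062, 1.548, -0.102]
wrist_force: [1.0, -0.2, 0.6]
grip_width: 0.015
```

```bash
python3 - <<'E'
from wrist import *
import st
q=np.load("q.npy")
rel([.6,0,.1],q[3]); im,p=shot("w9"); im=im.copy(); t=cams.capture("top"); cv2.imwrite("pics/top1.png",t)
h,s,v=hsv(im); m=((h>20)&(h<34)&(s>120)&(v>60)); m[336:]=0; m[:,:180]=0;m[:,470:]=0
M=big(cv2.morphologyEx(m.astype(np.uint8),cv2.MORPH_CLOSE,np.ones((15,15))),1)
X=lambda a: D(q,CH@Ro.from_euler("z",a[2]).as_matrix().T+[a[0],a[1],0])
f=lambda a:1-iou(hullmask(proj(p,X(a),True),(480,640),1)*(np.arange(480)<336)[:,None].astype(np.uint8),M)
a0=np.array([0,-.08,0]); r=minimize(f,a0,method="Nelder-Mead",options=dict(initial_simplex=a0+np.array([[0,0,0],[.005,0,0],[0,.01,0],[0,0,.05]])))
print("chock deck",r.x.round(4),r.fun)
o=np.zeros((480,800,3),np.uint8); o[:,:480]=im[:,80:560]; o[:300,480:]=cv2.resize(t[150:290,190:340],(320,300),interpolation=cv2.INTER_CUBIC); cv2.imwrite("pics/w9o.png",o)
k=D(q,KN0)[0]; print("knob",k)
for P in ([-.125,.012,.13],[-.125,.012,.041]): print(P); rel(D(q,P)[0],q[3])
E
```

```text
deck pos [-0.0031 -0.1231  0.1193] deck F [0.97 0.01 0.61]
[[ 0.02   0.104  0.994]
 [-0.027  0.994 -0.104]
 [-0.999 -0.024  0.023]]
pos [ 0.6119 -0.036   0.1902] t 13.7 F [ 0.96 -0.19  0.6 ] w 0.015 q6 -0.0
tool axes(cols) 
 [[ 0.02   0.104  0.994]
 [-0.027  0.994 -0.104]
 [-0.999 -0.024  0.023]]
shift [ 8.9   3.67 -1.76] turn -0.006
chock deck [-0.0007 -0.0719  0.0005] 0.1937612477504499
knob [0.50145653 0.08631183 0.14072702]
[-0.125, 0.012, 0.13]
pos [ 0.6148 -0.036   0.1981] t 13.8 F [-0.41 -0.02  0.25] w 0.0107 q6 -0.0
tool axes(cols) 
 [[ 0.034  0.104  0.994]
 [-0.028  0.994 -0.104]
 [-0.999 -0.024  0.037]]
shift [ -3.39  12.95 -12.45] turn -0.006
[-0.125, 0.012, 0.041]
pos [ 0.6148 -0.036   0.1981] t 13.8 F [-0.41 -0.02  0.25] w 0.0107 q6 -0.0
tool axes(cols) 
 [[ 0.034  0.104  0.994]
 [-0.028  0.994 -0.104]
 [-0.999 -0.024  0.037]]
shift [  5.33  14.71 -12.78] turn -0.006
```

View pics/w9o.png

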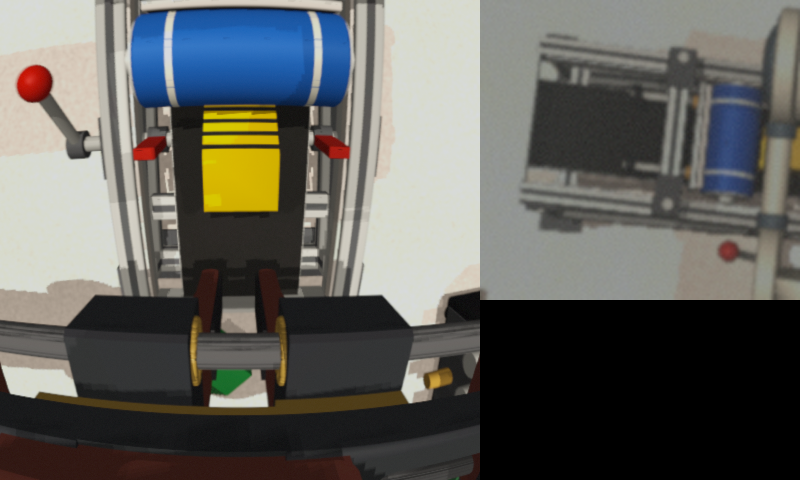

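The view shows the cell clear of the red paddles and tight against the buffer. The chock sits flat and centred under it, and the lever knob at (35,84) is still upright. Now to the knob's uphill side.

>>> step_arm([
  [0.2, -3.4, 2.6, -2.5, 0],
  [0.2, -3.4, 5.2, -5, 0],
  [0.2, -3.4, 7.8, -7.5, 0],
  [0.2, -3.4, 10.5, -10, 0],
  [0.2, -3.4, 13, -12.5, 0],
])

```text
time_s: 14.3
position: [0.5017, 0.1088, 0.2234]
ee_rot: [0.061, 1.535, -0.1]
wrist_force: [0.6, 0.3, -0.3]
grip_width: 0.002
```

>>> step_arm([
  [0.2, 0, 0, 0, 0],
  [0.2, 0, 0, 0, 0],
])

```text
time_s: 14.5
position: [0.5013, 0.1097, 0.2229]
ee_rot: [0.06, 1.535, -0.098]
wrist_force: [0.3, 0.1, -0.0]
grip_width: 0.002
```

```bash
python3 - <<'E'
from wrist import *
q=np.load("q.npy"); im,p=shot("w10"); im=im.copy()
h,s,v=hsv(im); m=(((h<8)|(h>172))&(s>150)&(v>90)).astype(np.uint8)
n,l,st_,ce=cv2.connectedComponentsWithStats(m)
print("pred knob px",proj(p,D(q,KN0),True).round(1)); print([(ce[i].round(1).tolist(),st_[i,4]) for i in range(1,n) if st_[i,4]>80])
t=D(q,[-.125,.012,.041])[0]; rel(t,q[3])
E
```

```text
pred knob px [[318.3 275.1]]
[([318.6, 270.7], np.int32(341)), ([518.2, 300.4], np.int32(350))]
pos [0.5018 0.1089 0.2229] t 14.55 F [-0.03 -1.12 -0.61] w 0.0025 q6 0.26
tool axes(cols) 
 [[ 0.033  0.102  0.994]
 [-0.026  0.994 -0.102]
 [-0.999 -0.023  0.035]]
shift [ 8.59  1.53 -0.12] turn -0.004
```

>>> step_arm([
  [0.2, 2, 1.6, -0.1, 0],
  [0.2, 4.5, 1.6, -0.1, 0],
  [0.2, 7, 1.6, -0.1, 0],
  [0.2, 8.6, 1.6, -0.1, 0],
  [0.2, 8.6, 1.6, -0.1, 0],
])

```text
time_s: 15.05
position: [0.5044, 0.1216, 0.1333]
ee_rot: [0.06, 1.541, -0.101]
wrist_force: [0.6, 0.3, 0.0]
grip_width: 0.0021
```

```bash
python3 - <<'E'
import st
from go import *
q=np.load("q.npy")
for a in (40,20,0,-20,-35,-50,-58):
    r=np.deg2rad(a); P=[-.125,-.074+.08*np.sin(r)+.019,-.01+.08*np.cos(r)-.009]
    s=bot.get_state(); R=Ro.from_rotvec(s["ee_rot"]).as_matrix()
    print(a,np.round(P,3),(R.T@(D(q,P)[0]-s["position"])*100).round(2))
E
```

```text
deck pos [-0.1256  0.011   0.0379] deck F [ 0.58  0.34 -0.06]
[[ 0.027  0.104  0.994]
 [-0.028  0.994 -0.103]
 [-0.999 -0.025  0.03 ]]
40 [-0.125 -0.004  0.042] [-0.14 -1.51  0.07]
20 [-0.125 -0.028  0.056] [-1.03 -4.15  0.11]
0 [-0.125 -0.055  0.061] [-0.96 -6.92  0.12]
-20 [-0.125 -0.082  0.056] [ 0.05 -9.51  0.1 ]
-35 [-0.125 -0.101  0.047] [  1.36 -11.14   0.07]
-50 [-0.125 -0.116  0.032] [  3.05 -12.37   0.03]
-58 [-0.125 -0.123  0.023] [  4.07 -12.83   0.  ]
```

>>> step_arm([
  [0.2, -0.2, -1.5, 0, 0],
  [0.2, -0.6, -2.8, 0, 0],
  [0.2, -1, -4.2, 0, 0],
  [0.2, -1.05, -5.6, 0, 0],
  [0.2, -1, -7, 0, 0],
])

```text
time_s: 15.55
position: [0.4978, 0.0511, 0.1472]
ee_rot: [0.061, 1.536, -0.101]
wrist_force: [2.1, 2.7, 1.6]
grip_width: 0.0019
```

```bash
python3 - <<'E'
import st
from go import *
q=np.load("q.npy")
for a in (0,-20,-35,-50,-58):
    r=np.deg2rad(a); P=[-.125,-.074+.08*np.sin(r)+.019,-.01+.08*np.cos(r)-.009]
    s=bot.get_state(); R=Ro.from_rotvec(s["ee_rot"]).as_matrix()
    print(a,np.round(P,3),(R.T@(D(q,P)[0]-s["position"])*100).round(2))
E
```

```text
deck pos [-0.1252 -0.0563  0.0638] deck F [1.8  3.09 1.08]
[[ 0.031  0.104  0.994]
 [-0.027  0.994 -0.103]
 [-0.999 -0.024  0.034]]
0 [-0.125 -0.055  0.061] [0.25 0.19 0.01]
-20 [-0.125 -0.082  0.056] [ 1.26 -2.4  -0.01]
-35 [-0.125 -0.101  0.047] [ 2.57 -4.03 -0.05]
-50 [-0.125 -0.116  0.032] [ 4.25 -5.26 -0.1 ]
-58 [-0.125 -0.123  0.023] [ 5.27 -5.72 -0.13]
```

Contact force is about 3 N, as expected. I'll continue along the arc.

>>> step_arm([
  [0.2, 0.4, -1.4, 0, 0],
  [0.2, 1.1, -2.7, 0, 0],
  [0.2, 2.2, -4.0, 0, 0],
  [0.2, 3.3, -5.0, 0, 0],
  [0.2, 4.2, -5.7, 0, 0],
])

```text
time_s: 16.05
position: [0.495, -0.0017, 0.1099]
ee_rot: [0.07, 1.531, -0.088]
wrist_force: [-6.6, 40.2, 43.8]
grip_width: 0.0021
```

>>> step_arm([
  [0.2, 0.4, -0.6, 0, 0],
  [0.2, 0.7, -0.9, 0, 0],
])

```text
time_s: 16.25
position: [0.4958, -0.0017, 0.1089]
ee_rot: [0.08, 1.525, -0.068]
wrist_force: [-10.2, 42.7, 41.9]
grip_width: 0.0031
```

```bash
python3 st.py
```

```text
deck pos [-0.122  -0.1149  0.0352] deck F [-14.35  48.1   34.07]
[[ 0.045  0.094  0.994]
 [ 0.006  0.995 -0.095]
 [-0.999  0.01   0.045]]
```

The lever is hard against its end stop, pressing more than it needs. I'll back off and rise.

>>> step_arm([
  [0.2, -0.6, 0.6, 0, 0],
  [0.2, -1.5, 1.2, 0, 0],
  [0.2, -4, 1.2, 0, 0],
  [0.2, -8, 1.2, 0, 0],
  [0.2, -11, 1.2, -2, 0],
])

```text
time_s: 16.75
position: [0.4722, 0.0103, 0.2179]
ee_rot: [0.08, 1.527, -0.07]
wrist_force: [-0.3, 0.5, -0.0]
grip_width: 0.0018
```

>>> step_arm([
  [0.2, -1, -3, -3, 0],
  [0.2, -2, -7, -4, 0],
  [0.2, -2, -11, -5, 0],
  [0.2, -2, -15, -6, 0],
  [0.2, -2, -15, -6, 0],
])

```text
time_s: 17.25
position: [0.3951, -0.1378, 0.2326]
ee_rot: [0.084, 1.53, -0.078]
wrist_force: [0.2, -1.1, -0.0]
grip_width: 0.0017
```

```bash
python3 - <<'E'
import st
from wrist import *
q=np.load("q.npy"); 
a=cams.capture("top"); b=cams.capture("side"); w,_=shot("w11"); 
P={c:cams.camera_params(c) for c in("top","side")}
r=np.deg2rad(-50); k1=D(q,[-.125,-.074+.08*np.sin(r),-.01+.08*np.cos(r)])
for c,im in(("top",a),("side",b)):
    h,s,v=hsv(im); m=(((h<8)|(h>172))&(s>130)).astype(np.uint8); n,l,t,ce=cv2.connectedComponentsWithStats(m)
    pr=proj(P[c],k1)[0]; print(c,"pred",pr.round(1),[(ce[i].round(1).tolist(),t[i,4]) for i in range(1,n) if t[i,4]>8 and np.hypot(*(ce[i]-pr))<30])
o=np.zeros((600,800,3),np.uint8)
o[:300,:400]=cv2.resize(a[140:290,200:400],(400,300),interpolation=cv2.INTER_CUBIC)
o[:300,400:]=cv2.resize(b[190:340,190:390],(400,300),interpolation=cv2.INTER_CUBIC)
o[300:,:400]=cv2.resize(w,(400,300),interpolation=cv2.INTER_AREA)
cv2.imwrite("pics/fin.png",o)
E
```

```text
deck pos [-0.2088 -0.2365  0.1823] deck F [ 0.28 -1.04  0.17]
[[ 0.039  0.104  0.994]
 [ 0.002  0.995 -0.104]
 [-0.999  0.006  0.039]]
top pred [352.1 272.6] [([351.9, 272.2], np.int32(38))]
side pred [363.3 239.4] [([363.5, 238.8], np.int32(75))]
```

View pics/fin.png

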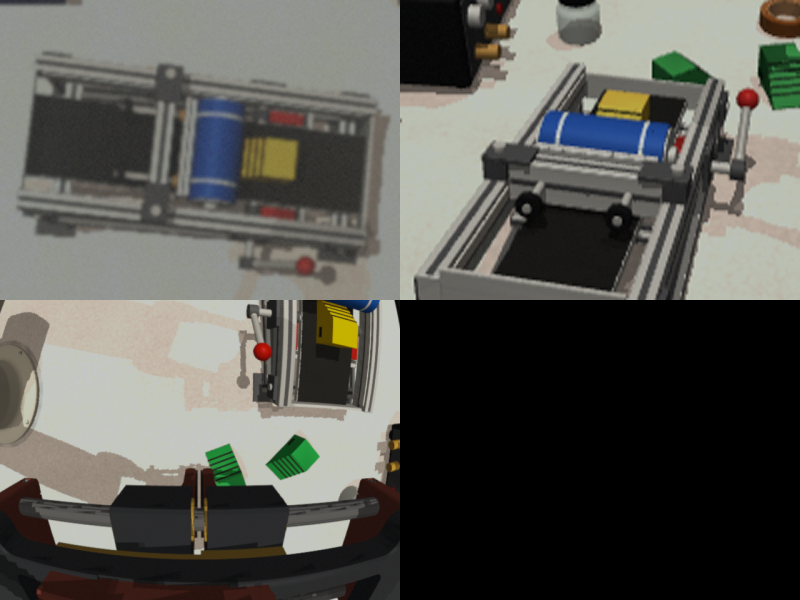

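The final view shows the lever fully over downhill (knob within 1 px of the prediction for 1.57 rad in both cameras) and the paddles lying in the gaps. The cell touches the buffer, with the chock tight and centred under it, and the robot is clear. I'll hand it in.

```bash
python3 -c "
from bench import close_job
print(close_job())"
```

```text
the job is handed in; nothing more can be done
None
```

The job is done and handed in, with the arm's last motion ending at about 17 s of the 61 s allowed.

**What I did:**
- **Chock:** I laid the yellow chock flat on the deck, thin edge uphill and about 1 mm off the middle of the cell. I then pushed it uphill with two fingers until the buffer went solid and leaned on it with about 13 N.
- **Lever:** After letting go of the chock, I swung the red-knobbed lever over downhill to its end stop.

**Last checks:**
- **Lever and paddles:** the knob is within 1 px of its predicted end position in both fixed cameras, and the paddles lie in the gaps.
- **Cell:** it looks tight between chock and buffer. I judged this by eye and did not measure it again after the lever swing.
- **Robot:** it is clear of everything, and I moved nothing else on the bench.

**What did not go smoothly:**
- **First placing:** the chock's nose came down on the cell's flank and tipped up. I backed off, re-levelled it on the deck and placed it again, with the cell still resting on the paddles.
- **Push force:** it reached about 16 N along the deck (18 N in total) as the buffer firmed up, above the 12 to 15 N lean but below the 20 N limit.
- **Lever end stop:** the fingertips pressed on the lever with up to about 61 N for a moment. That is under the 120 N wrist limit. I took the 40 N limit to cover the arm and gripper body but not the fingers.

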